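Refit the pressure handle on a table-top etching press

ROBOT

A 6-joint arm with a two-finger parallel gripper is mounted at the origin on the work surface. World frame = base frame: x ahead of the robot, y to its left, z up, the work surface at z = 0. Lengths are in m, angles in rad, forces in N, time in s.
With the tool pointing down it reaches from about 0.35 to 0.975 m from the base axis. Payload 4.9 kg.
Tool frame: the origin (TCP) lies midway between the tips of the shut fingers; the grasp point (between the pads) lies behind it (manip.tcp_to_grasp is the z of the grasp point in the tool frame, in m); z points along the fingers, y is the direction in which the jaws open and shut (so a half turn about z gives the same grasp; the last joint's range is limited). The gripper opens to 85 mm and grips with 20 to 120 N. Pads are 22 mm wide; open, the fingers measure 114 mm over their backs; the gripper's body (76 mm by 85 mm) begins 54 mm behind the grasp point. The pads swing forward as they close: fully open they stand 13 mm farther back than shut.
Start: joints at [1.131, 0.053, 1.613, -0, 1.476, -0.119], TCP at [0.197, 0.593, 0.231] pointing down, gripper open.
Joint ranges: [-3.01, 3.01], [-1.01, 2.22], [0.06, 2.58], [-1.02, 4.17], [0.09, 2.62], [-3.14, 3.14]. Speed limits (rad/s): [2.57, 2.57, 3.14, 3.14, 3.14, 3.14].

INTERFACE

Orientations are given as a unit quaternion [w, x, y, z].
In Python, from plant import status, vision, order, regions_of, manip gives the robot as it stands. The module is installed in compiled form; this text tells all that it offers.
- The arm moves only by the shell command python3 -m crank 'ROWS'. ROWS is JSON, one flat list of numbers, 5 for each row, row after row: the shift along the tool's x, y, z in mm, then the turn about the tool's z in degrees, then the opening in per cent of the stroke, from 0 (shut) to 100 (fully open). In form: [tx, ty, tz, yaw, fingers, tx, ty, tz, yaw, fingers, ...]. A call has exactly 10 rows; each row is the pose to reach, as a shift and turn from the pose commanded when the call began, along the tool's axes at that moment; what a row does not reach only later rows make up. A row lasts 1/10 s, in which the tool goes at most 50 mm and 8.59 degrees, less where a joint would pass 70% of its speed; a pose out of reach is approached as far as the arm can. A call with a gripper value outside its range is refused whole. The fingers move at their own pace and stop on an object; the grip force is fixed at half the most. Time passes only in rows, so rows that repeat a pose let the fingers close, or fill a call up. It gives the time, the measured TCP pose, the force and the opening at its end, in the units of the state.
- status.state(): the state, without advancing time (a new reading comes with each control period).
- vision.grab_frame(name): name is "scene" or "top"; returns (picture, depth): 384x512x3 uint8, red, green, blue; 384x512 float32, m along the optical axis (not along the pixel's ray), 0 where there is no reading.
- vision.get_calibration(name): a dict with "camera_matrix" (3x3 intrinsics, pixels), "R" (3x3) and "t" (3): a world point X has camera coordinates R X + t. Camera axes: x right, y down, z forward; pixel columns grow to the right and rows downward; lengths in m; the calibration is good to about 2 mm. A picture is of the moment at which its call begins. get_calibration takes no time and is no camera call.
- order.job_done(): hands the job in, once; it reports no verdict.
Trained networks look in the newest picture that a camera, given by its name, has taken for a name from the list of things; names that differ only in an ending like _2 or _b are one class to them, and where a whole thing is asked for, a point or a joint stands for the part that bears it (a point fixed in the world has none). Each returns a list of dicts, best first, with "confidence" (0 to 1); they miss things now and then, are a little off and sometimes report something else, mostly with a low value. They report only what shows in the picture. A call takes as long as a camera call. They do not tell look-alikes from the thing itself.
- regions_of(camera, name): "region" (384x512 bool, what is visible of it) and "extent" ([centre column, centre row, width, height] in pixels, round what is visible of it).
The state is a dict: "time": time; "joint_pos": joint angles; "joint_vel": joint speeds; "joint_efforts": joint torques, N m; "tool_pos": TCP position; "tool_rot": TCP orientation; "contact_force": force on the tool from outside, world axes, zero at the start; "ft_torque": the same for the moment, N m; "gripper_width": opening from 0.0 (shut) to 1.0 (fully open).
Only numpy, scipy, OpenCV 4.12 (cv2) and the standard library are available. Lean on these libraries where they do the work, as an engineer would, in place of code of your own. Each camera call takes 0.05 s, during which the arm holds its last target. There are 200 camera calls.

TASK

One of the etching press's two pressure screws has lost its handle: the four-ball handle is parked on the peg of the sloping wooden rest. Take it off the peg, turn it until the grooves in its bore line up with the teeth of the bare screw, slide it down, right way up, until it is fully home on the collar, and only then let go of it. Leave the other things on the bench where they are.

Things in the scene. Friction and masses are not known exactly. Their poses are not given: they have to be found in the camera images.
- handle_center (a point): Centre, half-way up on the axis, of the loose four-ball handle, about 0.7 kg: a steel hub (tube 50 mm outside diameter, 66 mm tall, open at both ends) with four spokes, 90 degrees apart. z runs up the hub's axis from underside to plain top; x and y point along spokes. It starts over the rest's peg, underside flat on the 35 degree slope, and lifts off along its z.
- handle_grip (a point): Point on the axis of the same hub, 17 mm above handle_center and 50 mm above the underside, where to grip it; same axes. The hub is bare from 30 to 66 mm above the underside. Below that are its flange (62 mm across) and the spokes, which carry black balls of 30 mm diameter centred 94 mm from the axis and 25 mm above the underside.
- handle_seat (a point): Centre of the handle hub's underside, 33 mm below handle_center along the handle's z; same axes. The bore has four straight grooves from end to end, 13 mm wide, one in line with each spoke; it is 38 mm across the groove bottoms and 28 mm across the lands between them.
- screw_seat (a point): Centre of the top face of the steel collar (54 mm across) of the press's bare pressure screw, 208 mm above the table: the handle's underside must rest on it. z is the screw's axis, upward; x and y point along its four teeth, which start at the collar and are 40 mm tall, 9 mm wide, 34 mm across over opposite teeth, on a 24 mm core. The screw is stiff to turn (0.6 N m).
- screw_tip (a point): Tip of the bare screw, 56 mm above screw_seat; same axes. The top 16 mm above the teeth is a plain round nose, 24 mm in diameter, tapering to 14 mm over the last 10 mm. The handle fits loosely, about 2 mm free all round: it goes on in any of four positions a quarter turn apart, when its spokes point along the teeth within about 8 degrees.
- fitted: The handle already fitted on the press's other pressure screw, the same shape as the loose one; fixed. Origin on its axis on top of the press cheek; its hub reaches 84 mm above that, its balls 109 mm out from the axis. The axes of the two screws are 260 mm apart.
- press: The grey table-top etching press, fixed. Origin on the table under its middle. The rollers lie along its y, the bed (440 x 200 mm, top 84 mm above the table, from 200 mm on the -x side to 240 mm on the +x side) along its x. The cheeks stand at y = +130 and -130 mm and are 190 mm tall, a pressure screw on each. A crank sticks out to 275 mm on the +y side, below 150 mm.
- rest: The plywood rest, fixed, 170 x 190 mm and up to 145 mm tall. Origin on the table under its middle. Its upper face slopes 35 degrees and looks towards its own -x and up; a steel peg of 22 mm diameter and 36 mm length stands at right angles to the slope from the face's middle, which is 85 mm above the origin.
- tin_a: Low ink tin, 80 mm diameter, 55 mm tall, loose. Origin at the centre of its underside.
- tin_b: Taller ink tin, 66 mm diameter, 70 mm tall, loose. Origin at the centre of its underside.
- brayer: Ink roller with black rubber drum (50 mm diameter, 100 mm long, along its y) and a wooden handle to its -x, 190 mm long in all, lying loose. Origin on the table under the drum.
- ink_knife: Broad ink knife, 230 mm long along its x, 20 mm thick, lying loose. Origin at its underside near the middle.
- tape_roll: Roll of paper tape, 96 mm diameter, 50 mm tall, loose. Origin at the centre of its underside.
- oil_bottle: White plastic bottle, 64 mm diameter, 160 mm tall, loose. Origin at the centre of its underside.
Mind the look-alikes: they are no part of the job. Leave any green look-alike of the part that bears handle_center alone.

How it is judged:
On the way:
1. the handle, still held by the fingers, has been slid down the teeth to within 12 mm of home (distance between handle_seat and screw_seat below 0.012 m and contact force between the fingers and handle above 0.5 N), for 0.1 s.
At the end, for the whole second after the job is handed in: The handle's underside rests on the collar of the bare screw: the centres of the two faces within 5 mm of each other, the axes within 3.4 degrees (so the teeth are meshed and the handle is right way up and fully home), and it stays there released (distance between handle_seat and screw_seat below 0.005 m and angle between the z axis of handle_seat and the z axis of screw_seat, either way round below 0.06 rad); the robot touches nothing.
It fails at once if a bystander on the bench is pushed more than 30 mm or knocked over (distance of any of tin_a, tin_b, brayer, ink_knife, tape_roll, oil_bottle from where it was at the start of the episode above 0.03 m or angle between any of tin_a, tin_b, tape_roll, oil_bottle's own z axis and vertical above 0.5 rad).
It also fails if it takes over 54 s, if anything falls off the work surface, if the arm or the gripper's body presses on something with over 40 N, if the wrist force passes 120 N, or if a joint passes its speed limit or range.

## Working session

There is one attempt and no reset: what is moved stays moved. The work goes in short steps, Python scripts to look and compute and a shell command to move; the robot and the scene stay as the last step left them, time stands still between calls to the robot, and variables do not carry over. Pictures are saved under pics/ and viewed, on a budget of 10 in all, crops included, one or two more only if the job needs it, and the job is handed in when it is done.

```bash
mkdir -p pics
cat > h.py <<'E'
import numpy as np, cv2
from scipy.spatial.transform import Rotation as R
from plant import status, vision, order, regions_of, manip
def cloud(cam, d):
    c=vision.get_calibration(cam); K=np.array(c["camera_matrix"]); Rm=np.array(c["R"]); t=np.array(c["t"])
    v,u=np.mgrid[0:d.shape[0],0:d.shape[1]]
    P=np.stack([(u-K[0,2])/K[0,0]*d,(v-K[1,2])/K[1,1]*d,d],-1)
    return (P-t)@Rm
def tool(s=None):
    s=s or status.state(); q=s["tool_rot"]
    return np.array(s["tool_pos"]), R.from_quat([q[1],q[2],q[3],q[0]]).as_matrix()
E
python3 - <<'E'
from h import *
np.set_printoptions(precision=4,suppress=True)
s=status.state();print(s, manip.tcp_to_grasp)
ims=[]
for cam in("scene","top"):
    im,d=vision.grab_frame(cam);P=cloud(cam,d);np.savez(cam+'0.npz',im=im,d=d,P=P)
    cv2.imwrite(f'pics/{cam}0.png',im[...,::-1])
    for n in("handle_center","screw_seat","screw_tip","fitted","press","rest"):
        try:
            for r in regions_of(cam,n):
                m=r["region"]&(d>0);print(cam,n,round(r["confidence"],2),np.round(r["extent"]),m.sum(),np.median(P[m],0) if m.any() else'', P[m].max(0)if m.any() else '')
        except Exception as e: print(cam,n,e)
    c=vision.get_calibration(cam);print(-np.array(c["R"]).T@np.array(c["t"]),np.array(c["camera_matrix"])[0,0])
E
```

```text
{'time': 0.0, 'joint_pos': array([ 1.131 ,  0.0534,  1.6143,  0.    ,  1.476 , -0.119 ]), 'joint_vel': array([-0.0015,  0.0009, -0.0004,  0.0007,  0.0004,  0.0002]), 'joint_efforts': array([  0.0008, -39.3668, -37.0185,  -0.    ,   0.0067,  -0.    ]), 'tool_pos': array([0.1968, 0.5926, 0.2301]), 'tool_rot': array([-0.0003,  0.1597,  0.9872, -0.001 ]), 'contact_force': array([1.1471, 0.0687, 0.4338]), 'ft_torque': array([-0.0194,  0.0074,  0.0244]), 'gripper_width': 1.004785705526201} -0.0187
scene handle_center 0.98 [271. 163.  44.  27.] 490 [ 0.1945 -0.3427  0.0278] [ 0.294  -0.2401  0.0693]
scene handle_center 0.83 [218. 180.  52.  38.] 607 [ 0.5054 -0.2704  0.1131] [ 0.5698 -0.1952  0.1734]
scene handle_center 0.3 [269. 205.  19.  24.] 314 [0.5674 0.0572 0.2199] [0.5887 0.0772 0.2649]
scene screw_seat 0.84 [269. 205.  17.  24.] 337 [0.5677 0.0571 0.2174] [0.5887 0.0772 0.2649]
scene fitted 0.67 [219. 178.  51.  37.] 687 [ 0.5057 -0.2751  0.1124] [ 0.572  -0.1952  0.1734]
scene fitted 0.66 [342. 254.  87.  67.] 1590 [0.5723 0.3181 0.2385] [0.6502 0.4034 0.2768]
scene press 0.94 [28
[... 671 characters left out ...]
799  0.473  0.2483]
top screw_seat 0.88 [219. 169.  23.  20.] 308 [0.5523 0.0406 0.212 ] [0.5855 0.0693 0.2676]
top screw_tip 0.81 [219. 169.  21.  24.] 359 [0.5532 0.0414 0.2106] [0.5937 0.08   0.2676]
top fitted 0.94 [118. 175.  76.  74.] 1404 [0.5508 0.2976 0.2416] [0.7293 0.5211 0.2795]
top fitted 0.55 [220. 169.  19.  25.] 332 [0.5526 0.0405 0.2112] [0.5855 0.0771 0.2676]
top fitted 0.43 [269. 262.  50.  60.] 1144 [ 0.345  -0.0892  0.0317] [ 0.4097 -0.0091  0.0554]
top press 0.59 [164. 177. 146. 153.] 11883 [0.5454 0.1738 0.0866] [0.8363 0.4443 0.2483]
top rest 0.6 [342. 193.  89.  86.] 3101 [ 0.5085 -0.2986  0.0921] [ 0.6617 -0.1759  0.1389]
[ 0.342  -0.0697  1.1251] 355.06592173125716
```

```bash
ls pics
```

```text
scene0.png
top0.png
```

Run:
```python
import cv2,numpy as np
a=cv2.imread('pics/top0.png'); cv2.imwrite('pics/top0b.png',cv2.resize(a,(800,600),interpolation=cv2.INTER_CUBIC))
c=cv2.resize(a[140:240,290:390],(400,400),interpolation=cv2.INTER_CUBIC);d=cv2.resize(a[140:200,190:250],(400,400),interpolation=cv2.INTER_CUBIC)
cv2.imwrite('pics/crop0.png',np.hstack([c,d]))
```

```text
(no output)
```

View pics/top0b.png

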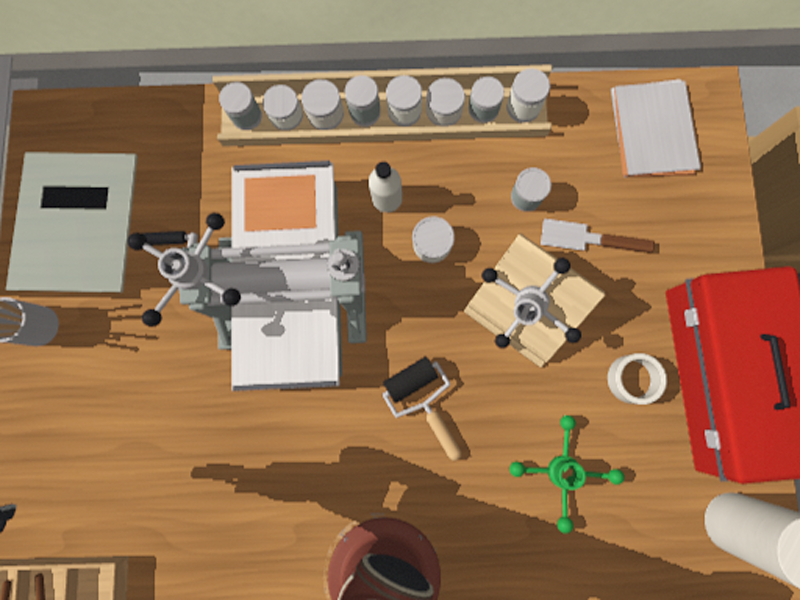

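View pics/crop0.png

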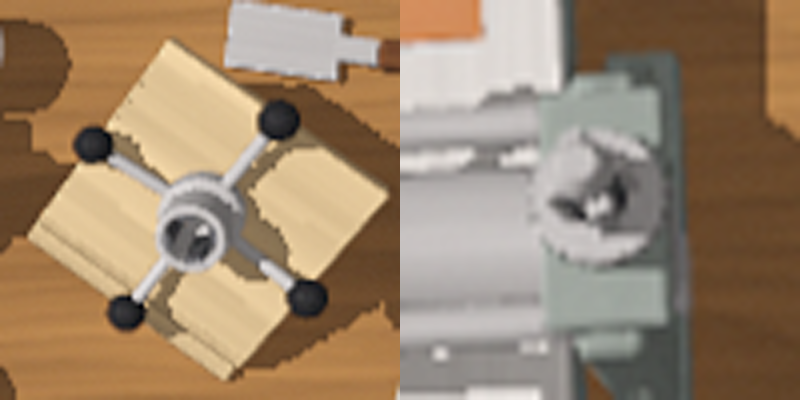

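View pics/scene0.png

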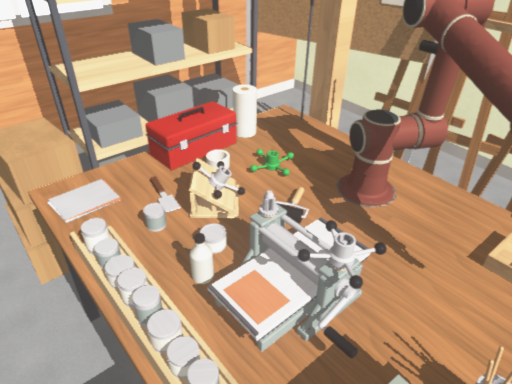

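The top view shows the loose handle on the rest at about (341,193) in the original picture. The slope faces lower-left, towards −x/+y, and one spoke points almost straight downhill. The bare screw is at (219,169), and the green look-alike at (362,306) stays untouched. The tool always points down, so I plan to grip the hub across the slope and pull it off along its axis. Then I'll stand it upright on free table and regrip it.

```bash
cat > balls.py <<'E'
from h import *
from scipy.optimize import least_squares
def balls(cam,im,P,d,near,rad=.15,r=.015):
    m=(im.max(-1)<60)&(d>0)&(np.linalg.norm(P-near,axis=-1)<rad)&(P[...,2]>.02)
    n,l,st,_=cv2.connectedComponentsWithStats(m.astype(np.uint8))
    out=[];cc=-np.array(vision.get_calibration(cam)["R"]).T@np.array(vision.get_calibration(cam)["t"])
    for i in range(1,n):
        if st[i,4]<15: continue
        p=P[l==i]; med=np.median(p,0); v=med-cc; v/=np.linalg.norm(v)
        p=p[np.linalg.norm(p-med,axis=1)<.025]
        s=least_squares(lambda c:np.linalg.norm(p-c,axis=1)-r,med+v*.01,loss='soft_l1',f_scale=.002)
        out.append((s.x,st[i,4],np.sqrt(np.mean(s.fun**2))))
    return out
E
python3 - <<'E'
from balls import *
np.set_printoptions(precision=4,suppress=True)
A={}
for cam in("top","scene"):
    z=np.load(cam+'0.npz');A[cam]=z
    print(cam)
    for b in balls(cam,z['im'],z['P'],z['d'],np.array([.5,-.28,.12])): print(*b)
    print('fitted')
    for b in balls(cam,z['im'],z['P'],z['d'],np.array([.55,.30,.23])): print(*b)
# free table
P=A['top']['P'].reshape(-1,3);P=P[A['top']['d'].ravel()>0]
g=np.zeros((200,240),np.uint8) # x -0.1..0.9, y -.6...6, 5mm
ij=np.round((P[:,:2]-[-.1,-.6])/.005).astype(int)
k=(P[:,2]>.012)&(ij>=0).all(1)&(ij[:,0]<200)&(ij[:,1]<240)
g[ij[k,0],ij[k,1]]=1; g=cv2.morphologyEx(g,cv2.MORPH_CLOSE,np.ones((3,3)))
D=cv2.distanceTransform(1-g,cv2.DIST_L2,5)*.005
X,Y=np.mgrid[0:200,0:240];X=X*.005-.1;Y=Y*.005-.6;r=np.hypot(X,Y)
ok=(r>.37)&(r<.85)&(abs(Y)<.5)
for _ in range(6):
    i=np.argmax(np.where(ok,D,0));print(X.flat[i],Y.flat[i],D.flat[i]);ok&=np.hypot(X-X.flat[i],Y-Y.flat[i])>.1
# crop screw
c=[]
for cam,(u,v) in (("top",(219,169)),("scene",(269,203))):
    c.append(cv2.resize(A[cam]['im'][v-17:v+18,u-17:u+18,::-1],(400,400),interpolation=cv2.INTER_LANCZOS4))
cv2.imwrite('pics/screw.png',np.hstack(c))
# screw collar & tip
for cam in A:
    P=A[cam]['P'];m=(np.hypot(P[...,0]-.565,P[...,1]-.05)<.05)&(P[...,2]>.255);print(cam,'tip',m.sum(),P[m].mean(0))
    m=(np.hypot(P[...,0]-.565,P[...,1]-.05)<.05)&(abs(P[...,2]-.208)<.004);print('collar',m.sum(),P[m].min(0),P[m].max(0),P[m].mean(0))
E
```

```text
top
[ 0.5569 -0.3375  0.1593] 75 0.0013637651249714462
[ 0.5551 -0.2162  0.1046] 61 0.00150601631312162
[ 0.4392 -0.3637  0.105 ] 67 0.0014105034878381432
[ 0.4367 -0.2416  0.0507] 52 0.0016615849180862865
fitted
[0.6341 0.2558 0.2336] 82 0.0015306340469051851
[0.6036 0.3846 0.2335] 95 0.0014745212563069515
[0.5813 0.3108 0.2619] 15 0.0012270528120609163
[0.5482 0.3318 0.2596] 18 0.0015790374041724693
[0.5048 0.2255 0.2335] 95 0.0011825035339927449
[0.4741 0.3548 0.2334] 93 0.001426350215398937
scene
fitted
-0.1 -0.495 0.22690694
0.17 0.33000000000000007 0.18795349
-0.1 -0.39499999999999996 0.18386047
0.355 0.495 0.16886047
0.0049999999999999906 -0.495 0.15878296
0.29500000000000004 0.41000000000000003 0.15098447
top tip 66 [0.5582 0.044  0.2616]
collar 163 [0.5332 0.0186 0.2043] [0.5855 0.0693 0.212 ] [0.5536 0.0418 0.2089]
scene tip 38 [0.5628 0.0514 0.2606]
collar 117 [0.5354 0.0241 0.2042] [0.5887 0.0772 0.212 ] [0.5673 0.0561 0.208 ]
```

View pics/screw.png

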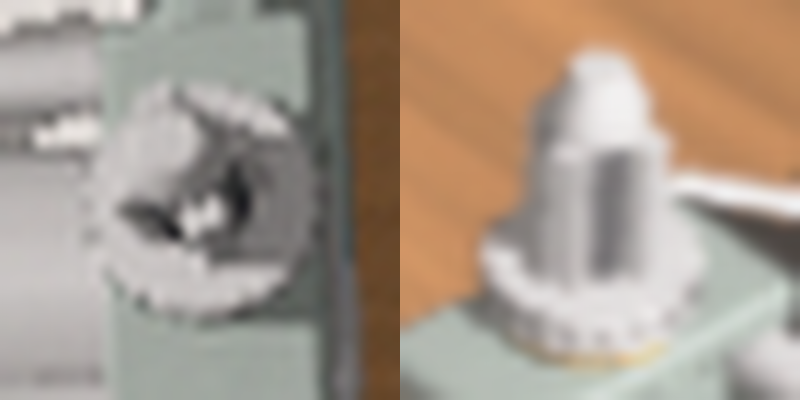

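```bash
cat > goto.py <<'E'
from h import *
def rel(p,ang=None):
    t,M=tool(); d=M.T@(np.array(p)-t)*1000
    a=np.degrees(np.arctan2(M[1,1],M[0,1])); y=None
    if ang is not None: y=-((ang-a+90)%180-90)
    print('mm',np.round(d,1),'yaw',None if y is None else round(y,1),'tool-y angle',round(a,1),'tilt',round(np.degrees(np.arccos(-M[2,2])),2))
E
cat > screw.py <<'E'
from h import *
from scipy.optimize import least_squares
np.set_printoptions(precision=4,suppress=True)
def collect(cam,n=4):
    o=[]
    for _ in range(n):
        im,d=vision.grab_frame(cam);P=cloud(cam,d)[d>0];o.append(P[(np.hypot(P[:,0]-.56,P[:,1]-.047)<.036)&(P[:,2]>.195)&(P[:,2]<.275)])
    return np.vstack(o)
def sd(p,th):  # signed distance to cross section, 2D
    a=np.arctan2(p[:,1],p[:,0])-th; r=np.hypot(*p.T); a=(a+np.pi/4)%(np.pi/2)-np.pi/4
    x=r*np.cos(a);y=np.abs(r*np.sin(a))
    qx=x-.017;qy=y-.0045
    box=np.hypot(np.maximum(qx,0),np.maximum(qy,0))+np.minimum(np.maximum(qx,qy),0)
    return np.minimum(box,r-.012)
for cam in("top","scene"):
    P=collect(cam); np.save('s_'+cam,P)
    col=P[(abs(P[:,2]-.208)<.0035)]; T=P[(P[:,2]>.214)&(P[:,2]<.245)]
    nose=P[(P[:,2]>.249)]
    best=[]
    def f(v,th):
        q=T[:,:2]-v; return sd(q,th)
    for thd in range(0,90,3):
        s=least_squares(lambda v:np.r_[f(v,np.radians(thd))],[.56,.047],loss='soft_l1',f_scale=.001)
        best.append((s.cost*1e6,thd,s.x))
    best.sort(key=lambda b:b[0]); print(cam,len(T),len(col),'collar box',col.min(0)[:2],col.max(0)[:2],'z',np.median(col[:,2]),'top',P[:,2].max())
    for b in best[:6]: print(b)
    print('worst',best[-1])
E
python3 screw.py; python3 -c "
from goto import *
rel([.36,.1,.32],51.8);rel([.4825,-.2783,.28],51.8);rel([.4825,-.2783,.11],51.8)"
```

```text
top 165 640 collar box [0.5334 0.0187] [0.5857 0.0697] z 0.20894735652690558 top 0.2695658168547518
(np.float64(9.963756887473739), 21, array([0.5598, 0.0451]))
(np.float64(19.143734520604056), 24, array([0.5598, 0.0451]))
(np.float64(20.253679016114845), 18, array([0.5597, 0.0452]))
(np.float64(42.595828759483126), 15, array([0.5597, 0.0452]))
(np.float64(44.857891115213285), 27, array([0.5597, 0.0451]))
(np.float64(71.29784329794717), 12, array([0.5597, 0.0451]))
worst (np.float64(352.95629251256804), 66, array([0.5598, 0.0475]))
scene 444 443 collar box [0.534  0.0231] [0.5874 0.0766] z 0.20785232927328684 top 0.2660953565983061
(np.float64(207.12096838334224), 21, array([0.5597, 0.0479]))
(np.float64(224.52708166685332), 24, array([0.5599, 0.0478]))
(np.float64(226.5913118480095), 18, array([0.5595, 0.0481]))
(np.float64(268.16958137624795), 27, array([0.5601, 0.0477]))
(np.float64(276.1227814409789), 15, array([0.5594, 0.0481]))
(np.float64(331.7212578065195), 30, array([0.5602, 0.0477]))
worst (np.float64(815.7359870152405), 75, array([0.563 , 0.0494]))
mm [-310.1 -416.6  -88.7] yaw 19.8 tool-y angle 71.6 tilt 0.0
mm [-545.7 -736.9  -48.7] yaw 19.8 tool-y angle 71.6 tilt 0.0
mm [-545.7 -736.9  121.3] yaw 19.8 tool-y angle 71.6 tilt 0.0
```

```bash
python3 -m crank '[-30,-40,-60,0,100,-62,-83,-89,5,100,-93,-125,-89,10,100,-124,-167,-89,15,100,-155,-208,-89,20,100,-186,-250,-89,20,100,-217,-292,-89,20,100,-248,-333,-89,20,100,-279,-375,-89,20,100,-310,-417,-89,20,100]'; python3 -c "
from goto import *
rel([.4825,-.2783,.26],51.8);rel([.4825,-.2783,.11],51.8)"
```

```text
time: 2.1
tool_pos: [0.3447, 0.1441, 0.3206]
tool_rot: [0.001, 0.328, 0.945, 0.0]
contact_force: [1.4, -0.2, -0.0]
gripper_width: 0.998
mm [-370.1 -245.9   60.7] yaw -0.1 tool-y angle 51.7 tilt 0.1
mm [-369.9 -246.1  210.7] yaw -0.1 tool-y angle 51.7 tilt 0.1
```

```bash
python3 -m crank '[-35,-25,0,0,100,-72,-48,0,0,100,-109,-72,0,0,100,-146,-96,0,0,100,-183,-120,0,0,100,-220,-144,10,0,100,-257,-168,20,0,100,-294,-192,30,0,100,-325,-215,45,0,100,-345,-230,60,0,100]'; python3 -m crank '[0,0,0,0,100,0,0,0,0,100,0,0,0,0,100,0,0,0,0,100,0,0,0,0,100,0,0,0,0,100,0,0,0,0,100,0,0,0,0,100,0,0,0,0,100,0,0,0,0,100]'; python3 -c "
from goto import *
rel([.4825,-.2783,.26],51.8);rel([.4825,-.2783,.11],51.8)"
```

```text
time: 3.1
tool_pos: [0.4725, -0.2512, 0.2598]
tool_rot: [0.0, 0.33, 0.944, -0.0]
contact_force: [-0.5, -0.0, 0.4]
gripper_width: 1.005
time: 4.1
tool_pos: [0.4722, -0.2486, 0.2602]
tool_rot: [-0.0, 0.329, 0.944, 0.0]
contact_force: [-0.2, -0.9, 0.7]
gripper_width: 0.999
mm [-26.5 -16.9   0.2] yaw -0.2 tool-y angle 51.6 tilt 0.01
mm [-26.5 -16.9 150.2] yaw -0.2 tool-y angle 51.6 tilt 0.01
```

```bash
python3 -m crank '[-14,-9,0,0,100,-26.5,-17,0,0,100,-26.5,-17,20,0,100,-26.5,-17,50,0,100,-26.5,-17,80,0,100,-26.5,-17,105,0,100,-26.5,-17,125,0,100,-26.5,-17,140,0,100,-26.5,-17,150,0,100,-26.5,-17,150,0,100]'; python3 -c "
from goto import *
rel([.4825,-.2783,.11],51.8)
im,d=vision.grab_frame('top');s,e=vision.grab_frame('scene')
cv2.imwrite('pics/g1.png',np.hstack([cv2.resize(im[140:240,290:390],(400,400)),cv2.resize(s[130:230,165:265],(400,400))])[...,::-1])"
```

```text
time: 5.1
tool_pos: [0.4818, -0.2781, 0.1088]
tool_rot: [-0.001, 0.329, 0.944, 0.0]
contact_force: [-0.4, 0.3, -0.6]
gripper_width: 1.001
mm [-0.7  0.2 -1.2] yaw -0.2 tool-y angle 51.6 tilt 0.15
```

View pics/g1.png

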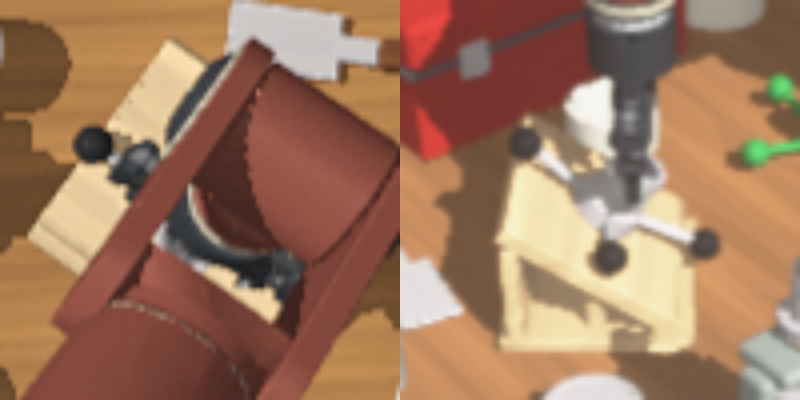

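The scene crop shows the fingers straddling the hub at about (620,180), with no force reading. I'll close now, then pull off along the peg axis, which in tool axes is (+0.577, 0, −0.817).

```bash
python3 -m crank '[0,0,0,0,60,0,0,0,0,40,0,0,0,0,0,0,0,0,0,0,0,0,0,0,0,0,0,0,0,0,0,0,0,0,0,0,0,0,0,0,0,0,0,0,0,0,0,0,0,0]'; python3 -m crank '[2.9,0,-4,0,0,5.8,0,-8,0,0,11.5,0,-16,0,0,17,0,-24.5,0,0,23,0,-33,0,0,29,0,-41,0,0,35,0,-49,0,0,40,0,-57,0,0,40,0,-80,0,0,40,0,-110,0,0]'; python3 -c "
from h import *
s,e=vision.grab_frame('scene')
print(regions_of('scene','handle_center')[0]['extent'])
cv2.imwrite('pics/g2.png',cv2.resize(s[90:230,150:290],(500,500))[...,::-1])"
```

```text
time: 6.2
tool_pos: [0.4832, -0.2784, 0.1119]
tool_rot: [0.001, 0.329, 0.944, 0.0]
contact_force: [-0.8, 2.7, 6.0]
gripper_width: 0.574
time: 7.2
tool_pos: [0.4494, -0.2523, 0.2187]
tool_rot: [-0.002, 0.329, 0.944, 0.001]
contact_force: [0.2, -0.6, -6.9]
gripper_width: 0.575
[228.9, 153.1, 51.6, 36.0]
```

View pics/g2.png

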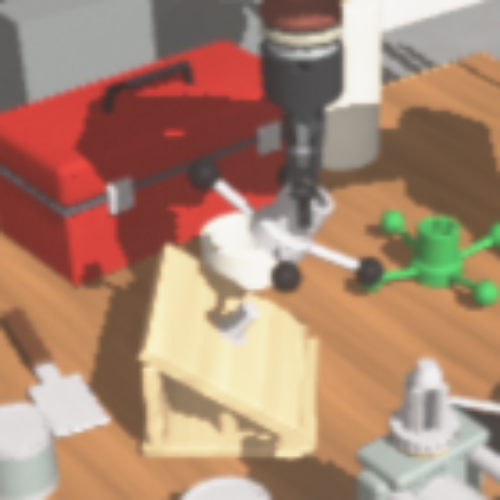

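It's off the peg and still held at the slope angle; the rest stands empty at about (240,320). Next is the free table spot near (0.30, 0.40).

```bash
python3 -m crank '[8,6,-35,0,0,25,20,-75,0,0,50,40,-110,0,0,80,62,-140,4,0,112,87,-140,8,0,145,113,-140,12,0,178,142,-140,16,0,211,172,-140,20,0,245,203,-140,24,0,278,235,-140,28,0]'; python3 -c "
from goto import *
rel([.37,.15,.35],21);rel([.3,.4,.25],21)"
```

```text
time: 8.3
tool_pos: [0.3781, 0.1049, 0.3587]
tool_rot: [-0.0, 0.549, 0.836, -0.0]
contact_force: [1.4, 0.8, -5.8]
gripper_width: 0.573
mm [44.6 10.5  8.7] yaw 2.4 tool-y angle 23.4 tilt 0.04
mm [301.8  45.7 108.7] yaw 2.4 tool-y angle 23.4 tilt 0.04
```

```bash
python3 -m crank '[30,7,0,2,0,65,12,0,2.4,0,105,18,0,2.4,0,145,24,10,2.4,0,185,30,30,2.4,0,225,35,60,2.4,0,260,40,100,2.4,0,285,44,145,2.4,0,298,46,190,2.4,0,302,46,225,2.4,0]'; python3 -m crank '[0,0,10,0,0,0,0,20,0,0,0,0,25,0,0,0,0,30,0,0,0,0,35,0,0,0,0,40,0,0,0,0,45,0,0,0,0,50,0,0,0,0,55,0,0,0,0,60,0,0]';  python3 -c "
from h import *
s,e=vision.grab_frame('scene');print(tool()[0])
cv2.imwrite('pics/g3.png',cv2.resize(s[150:350,300:500],(500,500))[...,::-1])"
```

```text
time: 9.3
tool_pos: [0.2978, 0.3983, 0.1305]
tool_rot: [-0.001, 0.564, 0.826, -0.002]
contact_force: [1.2, -0.0, -6.5]
gripper_width: 0.575
time: 10.3
tool_pos: [0.3009, 0.3977, 0.0758]
tool_rot: [0.001, 0.564, 0.825, -0.001]
contact_force: [0.8, -14.0, 17.1]
gripper_width: 0.57
[0.30100143 0.3975401  0.07587926]
```

View pics/g3.png

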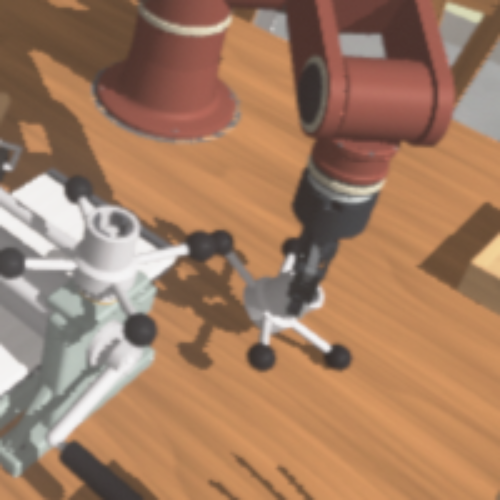

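```bash
python3 -m crank '[0,0,2,0,0,0,0,4,0,0,0,0,6,0,0,0,0,8,0,0,0,0,10,0,0,0,0,12,0,0,0,0,14,0,0,0,0,15,0,0,0,0,15,0,0,0,0,15,0,0]'; python3 -c "
from balls import *
s=status.state();print(s['contact_force'],s['ft_torque'])
im,d=vision.grab_frame('top');P=cloud('top',d)
for b in balls('top',im,P,d,np.array([.3,.4,.08]),.16):print(*b)"
```

```text
time: 11.35
tool_pos: [0.3093, 0.3999, 0.0701]
tool_rot: [0.007, 0.564, 0.825, 0.006]
contact_force: [9.2, -20.3, 31.4]
gripper_width: 0.577
[  9.16535699 -20.33283826  31.36840716] [-2.85798559 -1.14784457  0.09022535]
[0.39911819 0.42358239 0.05933988] 63 0.0017289162765194938
[0.30643441 0.38196145 0.15828454] 458 0.005811255128567769
[0.35164877 0.31068224 0.11032489] 73 0.0013754407536155063
[0.23075484 0.34179131 0.06578937] 69 0.0016557399586167242
```

The ball fit shows the handle turned from 35° to about 30° in the fingers, but the grip is stiff. I'll ease the pressure and open the fingers slightly so it settles flat between them.

```bash
python3 -m crank '[0,0,-4,0,0,0,0,-8,0,0,0,0,-10,0,50,0,0,-10,0,56,0,0,-8,0,58,0,0,-4,0,60,0,0,0,0,62,0,0,4,0,64,0,0,8,0,66,0,0,8,0,66]'; python3 -c "
from balls import *
s=status.state();print(s['contact_force'],s['ft_torque'])
im,d=vision.grab_frame('top');P=cloud('top',d)
for b in balls('top',im,P,d,np.array([.3,.4,.08]),.16):print(*b)
s,e=vision.grab_frame('scene')
cv2.imwrite('pics/g4.png',cv2.resize(s[150:350,300:500],(500,500))[...,::-1])"
```

```text
time: 12.4
tool_pos: [0.2994, 0.3979, 0.051]
tool_rot: [-0.0, 0.565, 0.825, -0.001]
contact_force: [0.4, -0.1, 0.4]
gripper_width: 0.659
[ 0.44070638 -0.13386212  0.42225017] [-0.02371672  0.02074299 -0.00240955]
[0.39839539 0.41102755 0.02612828] 59 0.0018149628480738185
[0.35937392 0.28223707 0.02589161] 32 0.0013652029051201056
[0.30933007 0.3807892  0.14391435] 469 0.004465778274478287
[0.32495044 0.39139337 0.04232222] 26 0.004476040989978835
[0.23184586 0.32350662 0.02523377] 64 0.001533214062884552
```

View pics/g4.png

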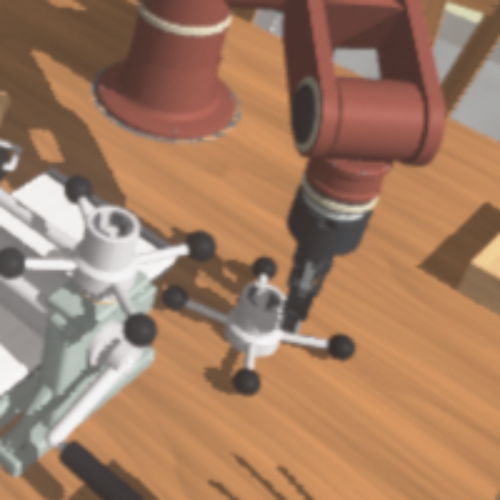

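The handle now stands flat on the table: all the ball centres found are at z≈0.026, the hub is near (0.315, 0.367) and the spokes are at 27.6°. I'll regrip it squarely.

```bash
python3 -c "
from goto import *
rel([.3151,.3673,.11],27.6);rel([.3151,.3673,.035],27.6)"; python3 -m crank '[0,0,-25,0,80,0,0,-60,0,100,-10,2,-60,-3,100,-20,4,-60,-6.6,100,-34,3.8,-60,-6.6,100,-34,3.8,-60,-6.6,100,-34,3.8,-60,-6.6,100,-34,3.8,-60,-6.6,100,-34,3.8,-60,-6.6,100,-34,3.8,-60,-6.6,100]';python3 -c "
from goto import *
rel([.3151,.3673,.035],27.6)"
```

```text
mm [-34.4   2.8 -58.1] yaw -6.4 tool-y angle 21.2 tilt 0.05
mm [-34.4   2.9  16.9] yaw -6.4 tool-y angle 21.2 tilt 0.05
time: 13.5
tool_pos: [0.3159, 0.3683, 0.1122]
tool_rot: [-0.0, 0.516, 0.856, -0.0]
contact_force: [0.2, -0.1, 0.3]
gripper_width: 0.998
mm [-0.5 -1.2 77.2] yaw 0.2 tool-y angle 27.8 tilt 0.01
```

Descend and grip, then lift in the next call.

```bash
python3 -m crank '[0,-1,25,0,100,0,-1,50,0,100,0,-1,68,0,100,0,-1,77,0,100,0,-1,77,0,60,0,-1,77,0,30,0,-1,77,0,0,0,-1,77,0,0,0,-1,77,0,0,0,-1,77,0,0]'; python3 -m crank '[0,0,0,0,0,0,0,-8,0,0,0,0,-25,0,0,0,0,-55,0,0,0,0,-95,0,0,0,0,-140,0,0,0,0,-185,0,0,0,0,-230,0,0,0,0,-270,0,0,0,0,-285,0,0]'
python3 - <<'E'
from balls import *
from goto import rel
im,d=vision.grab_frame('top');P=cloud('top',d)
t=tool()[0]
for b in balls('top',im,P,d,t-[0,0,.005],.16):print(*b, b[0]-t)
rel([.5598,.0465,.33],21)
E
```

```text
time: 14.5
tool_pos: [0.316, 0.3685, 0.037]
tool_rot: [0.0, 0.516, 0.856, 0.001]
contact_force: [-1.8, -0.6, 5.9]
gripper_width: 0.573
time: 15.5
tool_pos: [0.3159, 0.3682, 0.3245]
tool_rot: [0.001, 0.516, 0.856, 0.003]
contact_force: [0.8, -0.3, -5.3]
gripper_width: 0.568
[0.39776894 0.41377414 0.3134323 ] 124 0.001071483715969089 [ 0.08161137  0.04534465 -0.0116115 ]
[0.31000613 0.35194614 0.4111966 ] 1108 0.005137983034668056 [-0.00615143 -0.01648334  0.0861528 ]
[0.35794348 0.28701059 0.30707374] 122 0.0010057492302174473 [ 0.04178592 -0.0814189  -0.01797006]
[0.23110748 0.32607198 0.31239413] 132 0.0012029506094722669 [-0.08505008 -0.04235751 -0.01264967]
mm [-398.4   65.3   -5.1] yaw 6.8 tool-y angle 27.8 tilt 0.41
```

Held, with about 3.6° of pitch from the regrip, which the fit can take up. Moving over the screw; the target takes in the measured offset of the hub from the TCP.

```bash
python3 -c "
from goto import *
rel([.562,.043,.34],21)"; python3 -m crank '[-20,3,-15,0,0,-55,10,-15,2,0,-95,17,-15,4,0,-140,24,-15,6.8,0,-185,32,-15,6.8,0,-230,40,-15,6.8,0,-275,48,-15,6.8,0,-320,55,-15,6.8,0,-360,62,-15,6.8,0,-385,65,-15,6.8,0]'; python3 -c "
from goto import *
rel([.562,.043,.34],21)"
```

```text
mm [-402.5   65.7  -15.1] yaw 6.8 tool-y angle 27.8 tilt 0.41
time: 16.55
tool_pos: [0.5524, 0.0548, 0.3304]
tool_rot: [-0.003, 0.567, 0.823, -0.002]
contact_force: [-0.1, 0.8, -6.6]
gripper_width: 0.574
mm [-14.4   4.7  -9.7] yaw -0.1 tool-y angle 20.9 tilt 0.38
```

```bash
python3 -m crank '[-7,2,-6,0,0,-14,4,-10,0,0,-14,4,-10,0,0,-14,4,-10,0,0,-14,4,-10,0,0,-14,4,-10,0,0,-14,4,-10,0,0,-14,4,-10,0,0,-14,4,-10,0,0,-14,4,-10,0,0]'
python3 - <<'E'
from balls import *
from goto import rel
im,d=vision.grab_frame('top');P=cloud('top',d)
t=tool()[0];print(t)
for b in balls('top',im,P,d,t-[0,0,.015],.16):print(*b, b[0]-t)
s,e=vision.grab_frame('scene');Q=cloud('scene',e)
for b in balls('scene',s,Q,e,t-[0,0,.015],.16):print('sc',*b, b[0]-t)
rel([.562,.043,.34],21)
cv2.imwrite('pics/g5.png',np.hstack([cv2.resize(im[120:220,160:260],(400,400)),cv2.resize(s[120:260,200:340],(400,400))])[...,::-1])
E
```

```text
time: 17.55
tool_pos: [0.5611, 0.0459, 0.3453]
tool_rot: [0.0, 0.566, 0.824, 0.0]
contact_force: [0.4, 0.4, -6.9]
gripper_width: 0.569
[0.56111574 0.04584494 0.34527311]
[ 0.59384642 -0.03943678  0.32831829] 101 0.00109846451598629 [ 0.03273068 -0.08528172 -0.01695483]
[0.52557899 0.13566253 0.34055509] 59 0.000910539968664089 [-0.03553675  0.08981759 -0.00471802]
[0.47242805 0.01426719 0.33427867] 96 0.0009053692476339088 [-0.08868769 -0.03157775 -0.01099444]
mm [-3.  -0.2  5.2] yaw 0.0 tool-y angle 21.0 tilt 0.0
```

View pics/g5.png

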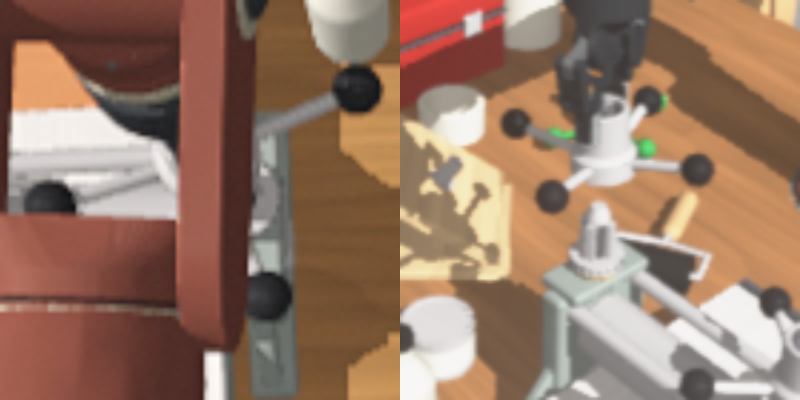

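The spokes measure 21.3° and the teeth 21°. The hub hangs above the screw and needs about 4 mm along −tool x. Descending over the nose.

```bash
python3 -m crank '[-3.8,-0.8,4,0,0,-3.8,-0.8,10,0,0,-3.8,-0.8,18,0,0,-3.8,-0.8,26,0,0,-3.8,-0.8,34,0,0,-3.8,-0.8,40,0,0,-3.8,-0.8,45,0,0,-3.8,-0.8,49,0,0,-3.8,-0.8,53,0,0,-3.8,-0.8,56,0,0]'; python3 -m crank '[0,0,2,0,0,0,0,4,0,0,0,0,6,0,0,0,0,8,0,0,0,0,10,0,0,0,0,12,0,0,0,0,14,0,0,0,0,16,0,0,0,0,18,0,0,0,0,18,0,0]'
python3 - <<'E'
from h import *
s=status.state();print(s['contact_force'],s['ft_torque'],s['tool_pos'])
E
```

```text
time: 18.65
tool_pos: [0.5618, 0.042, 0.2891]
tool_rot: [0.0, 0.566, 0.824, 0.0]
contact_force: [-0.4, -0.1, -6.8]
gripper_width: 0.575
time: 19.65
tool_pos: [0.5615, 0.042, 0.2708]
tool_rot: [-0.0, 0.566, 0.824, -0.0]
contact_force: [0.3, -0.5, -6.7]
gripper_width: 0.57
[ 0.28122215 -0.54000034 -6.67053178] [-0.00498864 -0.01604674 -0.02593571] [0.5615307  0.04201826 0.27076626]
```

It's already about 13 mm into the teeth with no extra force. Continuing to the collar.

```bash
python3 -m crank '[0,0,3,0,0,0,0,6,0,0,0,0,9,0,0,0,0,12,0,0,0,0,14,0,0,0,0,16,0,0,0,0,18,0,0,0,0,20,0,0,0,0,22,0,0,0,0,23,0,0]'
python3 - <<'E'
from balls import *
s=status.state();print(s['contact_force'],s['ft_torque'],s['tool_pos'])
im,d=vision.grab_frame('top');P=cloud('top',d)
t=tool()[0]
for b in balls('top',im,P,d,t-[0,0,.015],.16):print(*b)
E
```

```text
time: 20.65
tool_pos: [0.5616, 0.0421, 0.248]
tool_rot: [-0.0, 0.566, 0.824, -0.0]
contact_force: [-0.7, -0.2, -5.7]
gripper_width: 0.57
[-0.68291081 -0.21376577 -5.67915116] [0.01905658 0.02579492 0.02516217] [0.56163105 0.04206885 0.24801081]
[ 0.59372336 -0.04342538  0.23105691] 81 0.0011575086896037218
[0.52622892 0.13220738 0.24374002] 35 0.001124610449252556
[0.47290718 0.01019625 0.2371477 ] 74 0.0010908991462961312
```

```bash
python3 -m crank '[0,0,1,0,0,0,0,2,0,0,0,0,3,0,0,0,0,4,0,0,0,0,4.5,0,0,0,0,5,0,0,0,0,5.5,0,0,0,0,6,0,0,0,0,6,0,0,0,0,6,0,0]'
python3 - <<'E'
from balls import *
s=status.state();print(s['contact_force'],s['ft_torque'],s['tool_pos'])
im,d=vision.grab_frame('top');P=cloud('top',d)
t=tool()[0]
for b in balls('top',im,P,d,t-[0,0,.015],.16):print(*b)
E
```

```text
time: 21.7
tool_pos: [0.5618, 0.0423, 0.2463]
tool_rot: [0.001, 0.566, 0.824, 0.001]
contact_force: [-8.3, 2.3, 10.3]
gripper_width: 0.575
[-8.31264251  2.30587042 10.27541765] [ 0.18062398  1.62991394 -0.16711433] [0.56183791 0.04233586 0.24630257]
[ 0.59418178 -0.04351216  0.22986678] 81 0.0013636669120394515
[0.52732751 0.13160954 0.2410858 ] 37 0.001094683651695478
[0.47281464 0.01133587 0.23545975] 74 0.001246229452197755
```

The underside touches the collar: 17 N of added upward force, about 2.5 mm off with the residual tilt. Easing off and releasing so it seats itself, then checking.

```bash
python3 -m crank '[0,0,-1.5,0,0,0,0,-3,0,0,0,0,-3,0,50,0,0,-3,0,60,0,0,-3,0,64,0,0,-3,0,68,0,0,-3,0,75,0,0,-3,0,100,0,0,-3,0,100,0,0,-3,0,100]'; python3 -m crank '[0,0,0,0,100,0,0,-8,0,100,0,0,-20,0,100,0,0,-40,0,100,0,0,-70,0,100,20,0,-100,0,100,60,0,-120,0,100,100,0,-130,0,100,140,0,-130,0,100,160,0,-130,0,100]'
python3 - <<'E'
from balls import *
np.set_printoptions(precision=4,suppress=True)
s=status.state();print(s['time'],s['contact_force'],s['gripper_width'],s['tool_pos'])
im,d=vision.grab_frame('top');P=cloud('top',d)
for b in balls('top',im,P,d,np.array([.56,.047,.233]),.125):print(*b)
sc,e=vision.grab_frame('scene')
cv2.imwrite('pics/g6.png',np.hstack([cv2.resize(im[120:220,160:260],(400,400)),cv2.resize(sc[120:320,200:400],(400,400))])[...,::-1])
E
```

```text
time: 22.75
tool_pos: [0.5618, 0.042, 0.2453]
tool_rot: [0.0, 0.566, 0.824, 0.0]
contact_force: [-0.4, -0.6, 0.2]
gripper_width: 1.0
time: 23.75
tool_pos: [0.5035, 0.1938, 0.378]
tool_rot: [0.001, 0.565, 0.825, 0.002]
contact_force: [-0.4, -0.4, -0.1]
gripper_width: 0.997
23.75 [-0.4473 -0.4261 -0.0747] 0.9967855977544916 [0.5035 0.1938 0.378 ]
[0.6485 0.0802 0.2341] 72 0.0013252765449165273
[ 0.5948 -0.0418  0.2344] 72 0.0010574875654242128
[0.526  0.1333 0.234 ] 84 0.0012659099596873927
[0.4724 0.0116 0.234 ] 87 0.001150059071523746
```

View pics/g6.png

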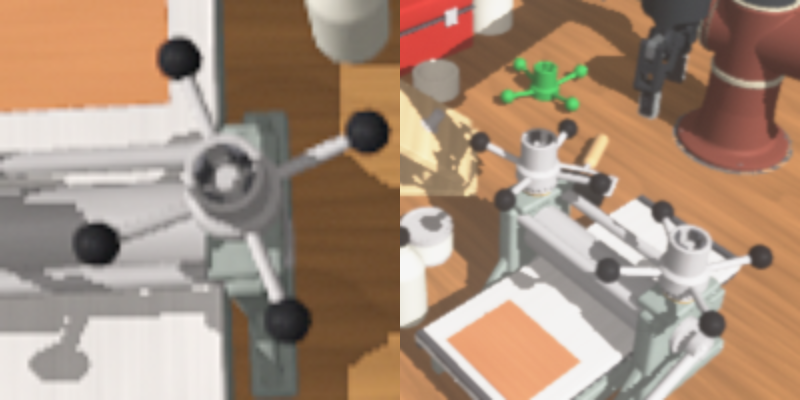

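All four balls sit at z = 0.234, level with the fitted handle's at 0.2335. The handle is centred at (0.5604, 0.0458) on the screw, and the screw shows inside the bore. The gripper is clear, so I'm handing in.

```bash
python3 -c "
from plant import order
print(order.job_done())"
```

```text
the job is handed in; nothing more can be done
None
```

The handle is fully home on the bare screw's collar, right way up and released, and I handed the job in at about 24 s of the 54 s allowed. No verdict was reported.

**What I did:** I gripped the hub on the rest and pulled it off along the peg. I set it upright on free table space and regripped it squarely. I then turned its spokes to 21.3° (teeth measured at 21°) and slid it down the teeth until it touched the collar, about 17 N of added force, before letting go.

**Last checks:**
- **Level and height:** all four ball centres read z = 0.2340 to 0.2344 m. That matches the fitted handle (0.2335 m) and puts the underside about 1 mm from the collar.
- **Position:** the handle's axis is at (0.560, 0.046). The two cameras put the screw at (0.560, 0.045) and (0.560, 0.048), so they disagree by about 3 mm in y and the offset is 1 to 2 mm.
- **Gripper:** it is open and well clear, with zero force reading.

**Not as planned:**
- **Righting the handle:** pressing it upright on the table while gripped turned it only about 5°. I let it drop the rest of the way between loosened fingers.
- **Tilt before release:** it was held with about 3.7° of tilt, still about 3.4° when it touched the collar. It settled level once released.
- **Loose things on the bench:** I didn't re-measure their positions at the end. I planned the path clear of them, and the views I saw showed nothing disturbed.

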